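# Set a block up on parallels in the drill vise

### The job

Set the aluminium block up in the vise, ready to be drilled through its middle: lay the two steel parallels across the bed and sit the block squarely on both, close to the fixed jaw and centred across the bed, its short side running from jaw to jaw and one parallel under each of its long edges so that the drill comes out between them. Stand the pine packing piece on the bed between the block and the bare sliding jaw to spare the block's finished face, then push the sliding jaw up until packing and block are snug against the fixed jaw. Leave the other things on the table where they are.

Things in the scene. Friction and masses are not known exactly. Their poses are not given: they have to be found in the camera images.
- vise: bright steel screwless vise, fixed to the table. Origin: centre of its underside; x along the bed from sliding to fixed jaw. Bed x -95 to +95 mm, 60 mm wide, flat top at z = 22 mm with a 12 mm slot along the middle that all parts bridge; its sides are free. Fixed jaw at the +x end, 60 mm wide, top at z = 52 mm, with a plywood facing whose face is at x = +70 mm.
- vise_jaw (a joint): slide of the sliding jaw along the vise's x, in m: 0 = widest (jaws 125 mm apart), grows as it closes; gap = 125 mm - value. Starts at 0 to 10 mm, slides with about 4 N of friction, stays where left. The jaw is a bare steel block 60 mm wide, 24 mm thick, 30 mm high above the bed.
- jaw_back (a point): point in the middle of the sliding jaw's back (the flat outer face, turned away from the fixed jaw), 18 mm above the bed; this face is pushed along the vise's +x to close the vise. It moves with the jaw.
- block: aluminium block 48 x 60 x 20 mm (x, y, z) with scribed centre cross and two counterbored holes on top; lies flat. Origin: centre of its underside. Its x is the short side. 0.11 to 0.22 kg. (Carry things round behind the 0.35 m high bench drill that stands between the robot and the parts.)
- parallel_1: steel parallel, one of two alike: bar 12 x 64 x 16 mm (x, y, z) with three small holes in its sides, standing on its 12 mm edge. Origin: centre of its underside; y runs along it. The two may change places.
- parallel_2: the other steel parallel, the same: 12 x 64 x 16 mm, origin at the centre of its underside, y along it.
- packer: pine packing piece, a clean sawn bar 18 x 64 x 32 mm (x, y, z) standing on its 18 mm edge: the tallest of the loose parts. Origin: centre of its underside; y runs along it.
- pine_offcut: bystander: flat split pine offcut 31 x 62 x 12 mm, lower and broader than the packing piece; origin: centre of its underside. Not to be moved.
- chuck_key: bystander: T-shaped steel drill chuck key 56 x 61 x 12 mm lying flat; origin: centre of its underside. Not to be moved.
- glue_bottle: bystander: white glue bottle with red nozzle, 42 mm across, 130 mm high, standing; origin: centre of its underside. Not to be moved.
Mind the look-alikes: they are no part of the job. Several things have the shape of the packer; the one meant has the colours described above.

How it is judged:
By the outcome, as a careful person would: the job done as asked, in the order asked, and still so for the second after the job is handed in, with the robot touching nothing.
It also fails if it takes over 118 s, if anything falls off the work surface, if the arm or the gripper's body presses on something with over 40 N, if the wrist force passes 120 N, or if a joint passes its speed limit or range.

### The arm

A 6-joint arm with a two-finger parallel gripper is mounted at the origin on a cart in front of the work surface, level with it; the furniture and walls round the work are solid. World frame = base frame: x ahead of the robot, y to its left, z up, the work surface at z = 0. Lengths are in mm, angles in rad, forces in N, time in s.
With the tool pointing down it reaches from about 275 to 825 mm from the base axis. Payload 4.9 kg.
Tool frame: the origin (TCP) lies at the very end of the fingers, on their centre line; the grasp point (between the pads) lies 19 mm behind it; z points along the fingers, y is the line along which they close (so a half turn about z gives the same grasp; the last joint's range is limited). The gripper opens to 85 mm and grips with 20 to 120 N. Pads are 22 mm wide; open, the fingers measure 114 mm over their backs; the gripper's body (76 mm by 85 mm) begins 54 mm behind the grasp point. The pads swing forward as they close: fully open they stand 13 mm farther back than shut.
Start: joints at [0.971, 0.326, -0.193, 1.052, 0, 1.437], TCP at [247.023, 491.425, 231.281] pointing down, gripper open.
Joint ranges: [-2.65, 2.65], [-0.97, 1.79], [-1.3, 1.35], [-1.93, 2.1], [-1.47, 1.37], [-3.14, 3.14]. Speed limits (rad/s): [2.57, 2.57, 3.14, 3.14, 3.14, 3.14].

### API

Orientations are given as [roll, pitch, yaw] about the fixed x, y, z axes, in that order (R = Rz(yaw) Ry(pitch) Rx(roll)).
In Python, from bench import bot, solve_ik, imaging gives the robot as it stands. Calls block until the motion is done:
- bot.move_ptp(position, orientation): joint-space move of the TCP to a pose.
- bot.movel(position, rot=None, max_speed=150, threshold=None): straight line of the TCP; rot=None keeps the orientation; max_speed is the mean speed in mm/s. With threshold (N) it stops when the force on the tool has changed by that much, and returns True; else False.
- bot.move_j(angles): joint-space move.
- bot.grip(opening, effort=None): opening from 0.0 (shut) to 1.0 (fully open); effort is the grip in N (None keeps the last); returns when the fingers have stopped.
- bot.dwell(seconds).
- solve_ik(position, orientation): joint angles nearest the present ones, or None.
- bot.get_state(): the state.
- imaging.capture(name): name is "scene" or "top" or "wrist"; returns the picture (480x640x3 uint8, blue, green, red); there is no depth.
- imaging.camera_model(name): a dict with "K" (3x3 intrinsics, pixels), "position" and "rotation" of the camera in the world. Camera axes: x right, y up, looking along -z (the intrinsics and any distortion apply to the point x, -y, -z); pixel columns grow to the right and rows downward; lengths in mm; the calibration is good to about 2 mm. A picture is of the moment at which its call begins: read the wrist's pose just before it. camera_model takes no time and is no camera call; for the wrist camera it gives the pose at the moment of the call.
A pose or a line that the arm cannot do raises bot.IKError and nothing moves.
- bot.sign_off(): hands the job in; it is judged then, once.
The state is a dict: "t": time; "qpos": joint angles; "joint_velocities": joint speeds; "effort": joint torques, N m; "tcp_pos": TCP position; "orientation": TCP orientation; "contact_force": force on the tool from outside, world axes, zero at the start; "wrist_torque": the same for the moment, N m; "opening": opening from 0.0 (shut) to 1.0 (fully open); "gripper_force": force on a finger pad.
Only numpy, scipy, OpenCV 4.12 (cv2) and the standard library are available. Lean on these libraries where they do the work, as an engineer would, in place of code of your own. Each camera call takes 0.05 s, during which the arm holds its last target. There are 200 camera calls.

## Working session

There is one attempt and no reset: what is moved stays moved. The work goes in short steps, each a Python script; the robot and the scene stay as the last script left them, time stands still between calls to the robot, and variables do not carry over. Pictures are saved under pics/ and viewed, at most 14 in all, crops included, and the job is handed in when it is done.

```bash
ls; mkdir -p pics; python3 - <<'E'
from bench import bot, imaging
import cv2, numpy as np
np.set_printoptions(precision=4,suppress=True)
for n in("scene","top","wrist"):
    m=imaging.camera_model(n); print(n,m)
    cv2.imwrite(f"pics/{n}0.png",imaging.capture(n))
print(bot.get_state())
E
```

```text
pics
scene {'K': array([[564.3111,   0.    , 307.4683],
       [  0.    , 564.3111, 243.3078],
       [  0.    ,   0.    ,   1.    ]]), 'position': array([-143.7529,   -4.6431,  918.7893]), 'rotation': array([ 0.7334, -0.0018, -1.5691])}
top {'K': array([[455.3066,   0.    , 321.7812],
       [  0.    , 455.3066, 241.5073],
       [  0.    ,   0.    ,   1.    ]]), 'position': array([ 561.944 ,   -6.6937, 1010.3863]), 'rotation': array([ 0.0692,  0.0019, -1.589 ])}
wrist {'K': array([[337.5211,   0.    , 320.2092],
       [  0.    , 337.5211, 236.0638],
       [  0.    ,   0.    ,   1.    ]]), 'position': array([186.9549, 520.9178, 372.588 ]), 'rotation': array([-0.2699,  0.0012,  1.1048])}
{'t': 0.15, 'qpos': array([ 0.9708,  0.3268, -0.1933,  1.052 , -0.    ,  1.4366]), 'joint_velocities': array([-0.0008, -0.002 ,  0.0029, -0.0019, -0.    ,  0.002 ]), 'effort': array([  0.0003, -44.3704,  26.2665,   0.0104,  -0.0001,  -0.    ]), 'tcp_pos': array([246.786 , 491.0279, 230.6941]), 'orientation': array([-3.1403, -0.0002,  2.6758]), 'contact_force': array([-0.7061,  0.5613, -0.1246]), 'wrist_torque': array([0.0071, 0.0001, 0.0508]), 'gripper_force': 0.0, 'opening': 0.9991364862509382}
```

View pics/top0.png

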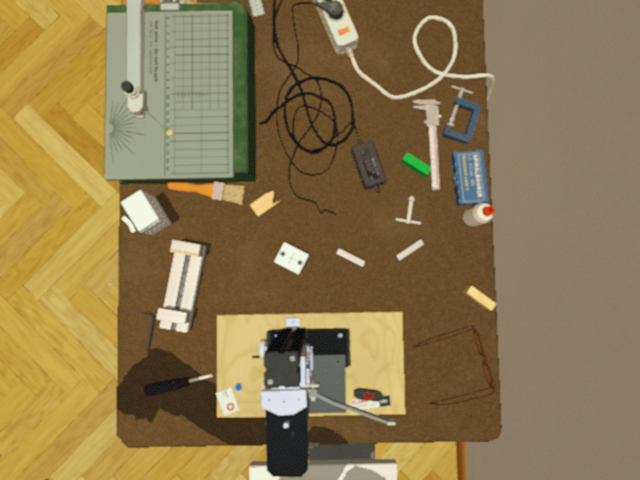

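View pics/scene0.png

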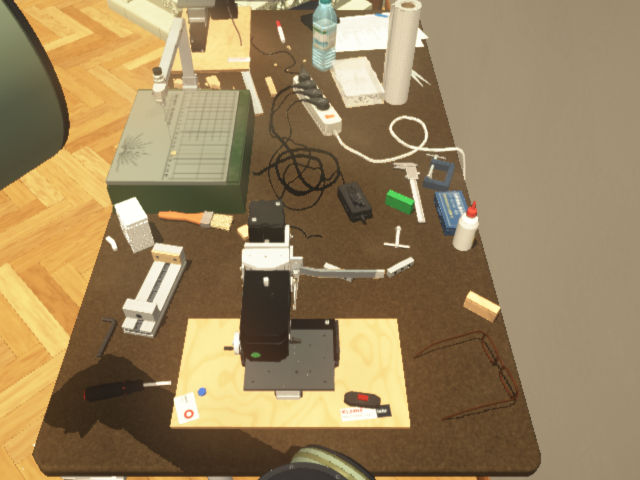

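Top view. The vise is at (182,285), with its plywood-faced fixed jaw at (186,246) and its sliding jaw at (174,321). The block is at (291,258) and the parallels at (350,257) and (410,249).

Packer candidates:
- Pine bar at (481,298), tall in the scene view: this is the packer.
- Flat split pine at (264,203): the offcut.
- Green bar at (416,164): wrong colour.
- Wood bits at the back.

I'll check this choice in a close crop.

```bash
python3 - <<'E'
import cv2
a=cv2.imread("pics/top0.png")
cv2.imwrite("pics/c1.png",cv2.resize(a[225:345,140:320],None,fx=4.4,fy=4.4,interpolation=cv2.INTER_CUBIC))
cv2.imwrite("pics/c2.png",cv2.resize(a[225:345,330:510],None,fx=4.4,fy=4.4,interpolation=cv2.INTER_CUBIC))
E
```

```text
(no output)
```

View pics/c1.png

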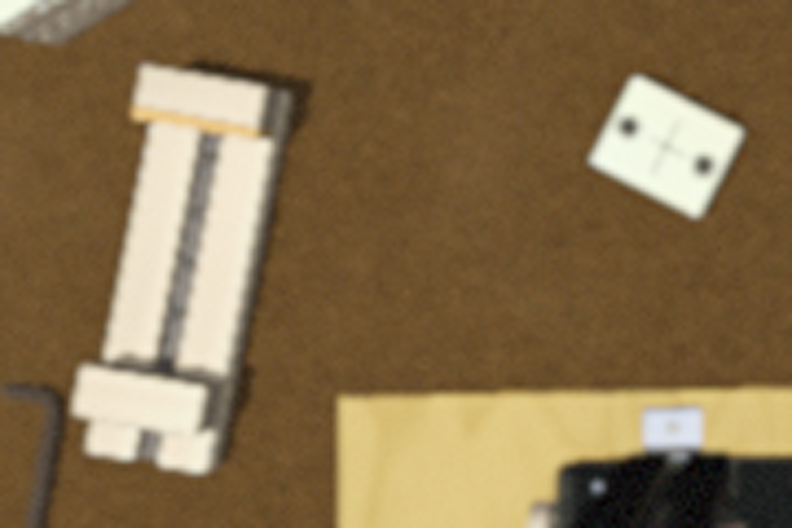

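View pics/c2.png

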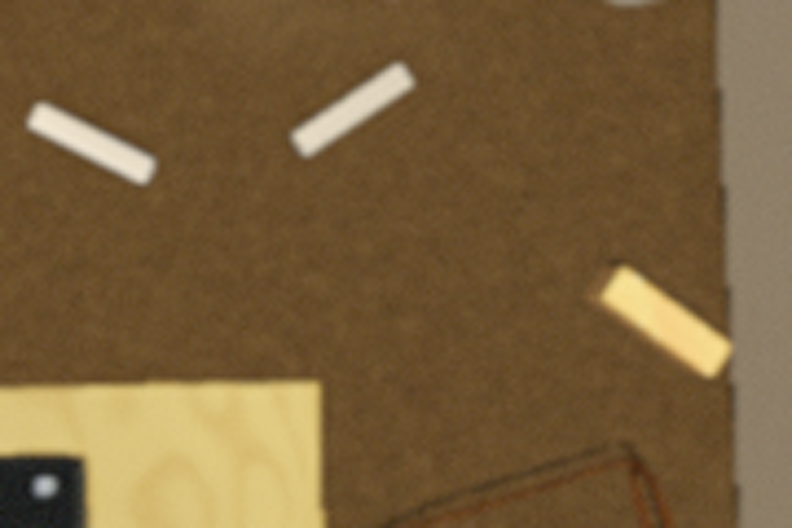

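c1 shows the vise, with the fixed jaw's plywood edge at (132,118)-(258,137), and the block with its centre cross at (667,147). c2 shows the parallels at (92,143) and (353,110). It also shows the clean sawn pine bar at (667,321), tall and narrow with its side face visible, which confirms it as the packer. Next I'll compute positions and the arm's kinematics for clearance over the drill.

```bash
cat > h.py <<'E'
from bench import bot, solve_ik, imaging
import cv2, numpy as np
from scipy.spatial.transform import Rotation as Rn
np.set_printoptions(precision=1,suppress=True)
def pix2w(m,uv,z):
    uv=np.atleast_2d(np.float64(uv)); K=m["K"]
    d=np.c_[(uv[:,0]-K[0,2])/K[0,0],-(uv[:,1]-K[1,2])/K[1,1],-np.ones(len(uv))]
    d=Rn.from_euler("xyz",m["rotation"]).apply(d); p=np.array(m["position"])
    return p+d*((z-p[2])/d[:,2])[:,None]
def w2pix(m,P):
    c=Rn.from_euler("xyz",m["rotation"]).inv().apply(np.atleast_2d(P)-m["position"]); K=m["K"]
    return np.c_[K[0,2]+K[0,0]*c[:,0]/-c[:,2],K[1,2]-K[1,1]*c[:,1]/-c[:,2]]
E
python3 - <<'E'
from h import *
from scipy.optimize import least_squares
m=imaging.camera_model("top"); s=imaging.camera_model("scene")
c1=lambda p:np.array(p)/4.4-.4+[140,225]
c2=lambda p:np.array(p)/4.4-.4+[330,225]
def rep(n,P):
    c=P.mean(0); print(n,c); 
    for i in range(len(P)-1): d=P[i+1]-P[i]; print("   len %.1f ang %.3f"%(np.hypot(*d[:2]),np.arctan2(d[1],d[0])))
rep("block",pix2w(m,c1([(640,72),(745,130),(699,220),(588,160)]),20))
rep("par_a",pix2w(m,c2([(38,100),(158,157),(148,186),(26,125)]),16))
rep("par_b",pix2w(m,c2([(403,60),(416,80),(305,158),(290,137)]),16))
rep("pack",pix2w(m,c2([(624,264),(733,346),(713,379),(602,296)]),32))
rep("vise fixedtop",pix2w(m,c1([(140,63),(268,82),(258,137),(132,118)]),52))
rep("vise axis slot",pix2w(m,c1([(168,365),(210,135)]),22))
print("bed end",pix2w(m,c1([(83,455),(212,474)]),22))
print("slide top",pix2w(m,c1([(80,362),(212,383),(203,433),(71,414)]),52))
# drill: triangulation at several z
for z in (350,): 
  print("drill top view z350",pix2w(m,[(266,390),(307,390),(307,475),(266,475),(288,322)],z)); print("scene z350",pix2w(s,[(245,260),(290,260),(290,360),(245,360),(267,205)],z))
print("lever z250",pix2w(m,[(393,423)],250),pix2w(s,[(383,273)],250))
# kinematics fit
rng=np.random.default_rng(0);D=[]
for _ in range(60):
    p=[rng.uniform(300,650),rng.uniform(-300,400),rng.uniform(20,400)]; pit=rng.uniform(-.3,.3)
    a=np.arctan2(p[1],p[0])
    R=Rn.from_euler("z",a)*Rn.from_euler("y",pit)*Rn.from_euler("x",np.pi)
    q=solve_ik(p,list(R.as_euler("xyz")))
    if q is not None: D.append((q,p))
print(len(D))
def f(x):
    L1,L2,a1,a2,z0,off,lat,d,e=x; o=[]
    for q,p in D:
        if abs(q[4])>.15: continue
        A=q[1]+a1;B=q[1]-q[2]+a2;C=q[1]-q[2]+q[3]
        r=L1*np.sin(A)+L2*np.sin(B)+off+d*np.sin(C)+e*np.cos(C); z=z0+L1*np.cos(A)+L2*np.cos(B)+d*np.cos(C)-e*np.sin(C)
        P=Rn.from_euler("z",q[0]).apply([r,lat,z]); o+=list(P-p)
    return np.array(o)
for C0 in(0,1.57):
  r=least_squares(f,[300,300,0,C0,150,0,70,-200,0]); np.set_printoptions(precision=3,suppress=True); print(r.x,np.sqrt((r.fun**2).mean()))
print(D[0],len(r.fun))
E
```

```text
block [596.6  60.6  20. ]
   len 59.5 ang -2.093
   len 49.8 ang 2.653
   len 62.4 ang 1.059
par_a [596.1 -68.4  16. ]
   len 65.9 ang -2.034
   len 15.2 ang 2.785
   len 67.5 ang 1.088
par_b [ 610.3 -198.5   16. ]
   len 11.8 ang -2.596
   len 67.8 ang 2.161
   len 12.7 ang 0.594
pack [ 503.6 -344.5   32. ]
   len 65.3 ang -2.240
   len 18.8 ang 2.557
   len 66.2 ang 0.905
vise fixedtop [621.4 282.7  52. ]
   len 62.3 ang -1.736
   len 26.7 ang 2.962
   len 61.3 ang 1.403
vise axis slot [549.6 296.7  22. ]
   len 114.2 ang -0.179
bed end [[450.6 348.3  22. ]
 [440.3 285.2  22. ]]
slide top [[497.7 339.2  52. ]
 [486.7 276.4  52. ]
 [463.2 280.7  52. ]
 [473.3 343.3  52. ]]
drill top view z350 [[397.5  76.9 350. ]
 [396.5  18.6 350. ]
 [279.5  20.5 350. ]
 [280.5  78.  350. ]
 [492.7  44.4 350. ]]
scene z350 [[338.8  77.7 350. ]
 [339.   18.2 350. ]
 [189.1  14.9 350. ]
 [188.9  66.3 350. ]
 [443.1  53.8 350. ]]
lever z250 [[ 316.3 -116.8  250. ]] [[ 398.3 -120.   250. ]]
60
[514.067 404.222   0.      1.398 303.169  -0.154  73.478  -0.027 421.75 ] 4.752222466441921
[514.067 404.222   0.      1.398 303.169  -0.154  73.478  -0.027 421.75 ] 4.752222466442131
(array([-0.375,  0.38 , -0.796,  0.109,  0.047,  2.983]), [522.936590562509, -111.14930036529077, 35.56993909575398]) 180
```

```bash
cat >> h.py <<'E'
VISE=np.array([539.6,298.5]); VY=-0.17
def vis(x,y=0): 
    c,s=np.cos(VY),np.sin(VY); return VISE+[c*x-s*y,s*x+c*y]
def box(c,ya,hx,hy,z0,z1):
    "8 corners; ya = angle of part y axis"
    a=ya-np.pi/2; X=np.array([np.cos(a),np.sin(a)]);Y=np.array([np.cos(ya),np.sin(ya)])
    f=[np.asarray(c)[:2]+sx*hx*X+sy*hy*Y for sx,sy in((1,1),(1,-1),(-1,-1),(-1,1))]
    return [[*p,z1] for p in f]+[[*p,z0] for p in f]
def draw(im,m,B,col,sc=1,o=(0,0)):
    p=((w2pix(m,B)-o+.5)*sc*16).astype(int)
    for k in((0,1),(1,2),(2,3),(3,0),(4,5),(5,6),(6,7),(7,4)): cv2.line(im,tuple(map(int,p[k[0]])),tuple(map(int,p[k[1]])),col,1,cv2.LINE_AA,4)
E
python3 - <<'E'
from h import *
import pickle
P=[]
bot.move_ptp([490,309,180],[np.pi,0,2.97]); bot.dwell(.3); m=imaging.camera_model("wrist"); P.append((m,imaging.capture("wrist")))
bot.move_ptp([600,-10,180],[np.pi,0,2.66]); bot.dwell(.3); m=imaging.camera_model("wrist"); P.append((m,imaging.capture("wrist")))
pickle.dump(P,open("P.pkl","wb")); print(bot.get_state()["t"],bot.get_state()["tcp_pos"])
G=(0,255,0);R=(0,0,255)
m,im=P[0]; im=cv2.resize(im,None,fx=1.25,fy=1.25,interpolation=cv2.INTER_CUBIC); a=VY+np.pi/2
for B in (box(vis(0),a,95,30,22,22),box(vis(82.5),a,12.5,30,22,52),box(vis(-60),a,12,30,22,52)): draw(im,m,B,G,1.25)
cv2.imwrite("pics/wA.png",im)
m,im=P[1]; im=cv2.resize(im,None,fx=1.25,fy=1.25,interpolation=cv2.INTER_CUBIC)
for B in (box((596.6,60.6),1.06,24,30,0,20),box((596.1,-68.4),1.09,6,32,0,16),box((610.3,-198.5),2.15,6,32,0,16)): draw(im,m,B,R,1.25)
cv2.imwrite("pics/wB.png",im)
E
```

```text
3.3 [600.   -9.2 180.1]
```

View pics/wA.png

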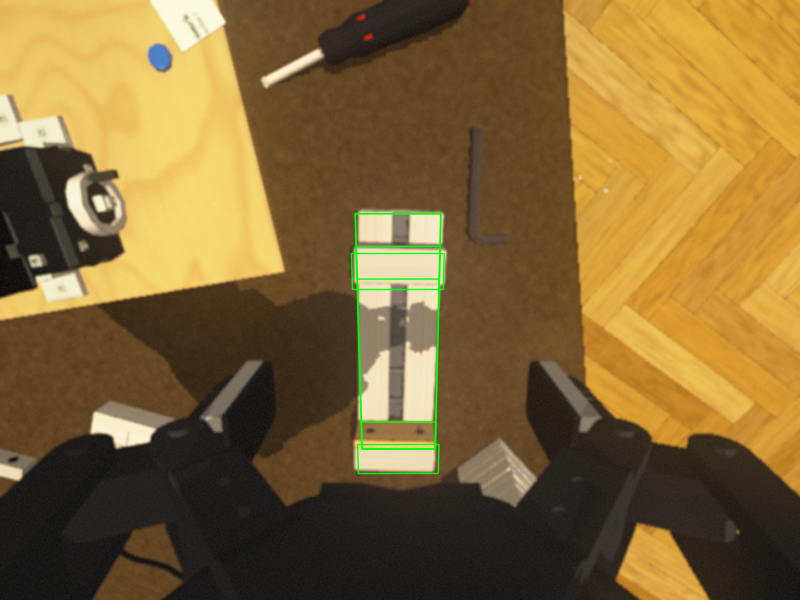

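View pics/wB.png

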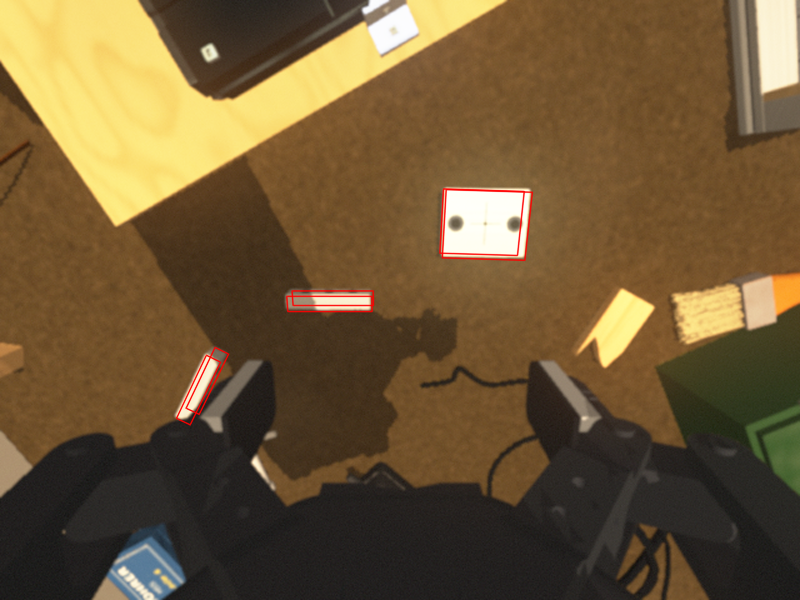

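wA shows the vise outline matching the picture to about a pixel, with the fixed jaw at (397,455) and the sliding jaw top at about (400,264). wB shows the block (485,223) and parallels (330,301) and (200,388) also close to prediction. One enlarged tile will fine-tune this.

```bash
python3 - <<'E'
from h import *
import pickle
P=pickle.load(open("P.pkl","rb")); T=np.zeros((600,800,3),np.uint8); a=VY+np.pi/2;G=(0,200,0);R=(0,0,255)
def put(k,x0,y0,w,h,s,tx,ty,Bs):
    m,im=P[k]; c=cv2.resize(im[y0:y0+h,x0:x0+w],None,fx=s,fy=s,interpolation=cv2.INTER_CUBIC)
    for B in Bs: draw(c,m,B,R,s,(x0,y0))
    T[ty:ty+c.shape[0],tx:tx+c.shape[1]]=c
put(0,270,160,100,90,3.3,0,0,[box(vis(0),a,95,30,22,22),box(vis(-62),a,12,30,52,52)])
put(0,270,310,100,80,3.3,0,300,[box(vis(0),a,95,30,22,22),box(vis(82.5),a,12.5,30,52,52)])
put(1,345,140,90,75,4.9,340,0,[box((596.6,60.6),1.06,24,30,20,20)])
put(1,222,225,85,30,4,340,370,[box((596.1,-68.4),1.09,6,32,16,16)])
put(1,135,270,60,55,4,340,490-110+115,[]) if 0 else None
put(1,130,275,65,70,2.8,690-7,370,[box((610.3,-198.5),2.15,6,32,16,16)]) if 0 else None
put(1,135,275,55,70,1.55*1.0,700,500-12,[]) if 0 else None
m,im=P[1]; c=cv2.resize(cv2.rotate(im[275:345,135:190],cv2.ROTATE_90_CLOCKWISE),None,fx=1,fy=1)
put(1,135,275,55,27,4,340,490,[box((610.3,-198.5),2.15,6,32,16,16)])
put(1,135,302,55,42,4,570,370+122-0,[]) if 0 else put(1,135,302,55,27,4,570,490,[box((610.3,-198.5),2.15,6,32,16,16)])
cv2.imwrite("pics/t1.png",T)
E
```

```text
(no output)
```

View pics/t1.png

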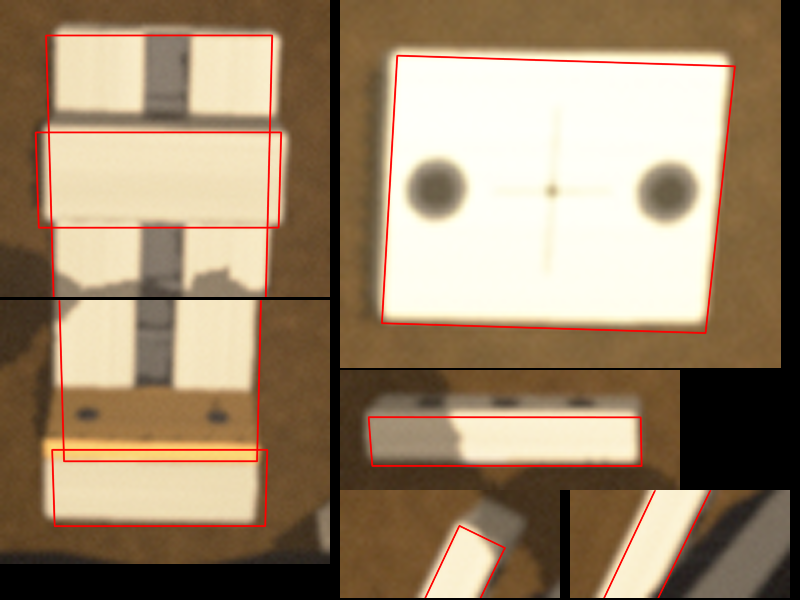

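t1 shows top-camera predictions within 1–2 px of the wrist view everywhere. The vise's real yaw is slightly more negative, about -0.19, because its rear shows to the right and its front to the left of the outline. I'll use -0.19 and pick the first parallel, gripping by its ends so the fingers straddle the bed.

```bash
sed -i 's/^VISE=.*/VISE=np.array([539.4,298.6]); VY=-0.19/' h.py; cat >> h.py <<'E'
PI=np.pi
def st(n=""):
    s=bot.get_state(); print(n,"t%.1f"%s["t"],s["tcp_pos"],"open %.3f gf %.1f"%(s["opening"],s["gripper_force"]),s["contact_force"])
def tx(yaw): return np.array([np.cos(yaw),np.sin(yaw)])
def pick(c,ya,z,off=0,eff=45,via=None,zt=170):
    yaw=ya+PI/2; p=np.array(c[:2])+off*tx(yaw); r=[PI,0,yaw]
    bot.grip(1.0)
    bot.move_ptp([*p,120],r)
    bot.movel([*p,z+25],max_speed=120); print("touch",bot.movel([*p,z],max_speed=40,threshold=12)); st("down")
    bot.grip(0.0,eff); st("gripped"); bot.movel([*p,zt],max_speed=120); bot.dwell(.2); st("lifted")
def place(x,z,off=0,via=None,zt=170,op=1.0,y=0):
    yaw=VY+PI; p=vis(x,y)+off*tx(yaw); r=[PI,0,yaw]
    if via is not None: bot.movel([*via,zt],r,max_speed=250)
    bot.movel([*p,zt],r,max_speed=200); bot.movel([*p,z+12],max_speed=100); bot.dwell(.2)
    print("touch",bot.movel([*p,z-1.5],max_speed=20,threshold=6)); st("placed")
    bot.grip(op); bot.dwell(.2); st("released"); bot.movel([*p,zt],max_speed=150)
E
python3 - <<'E'
from h import *
pick((596.1,-68.4),1.09,-2,off=3.5)
E
```

```text
touch False
down t5.7 [593.  -66.8  -2.1] open 0.999 gf 0.0 [-0.6 -0.1 -0.1]
gripped t6.0 [593.5 -66.9  -1.3] open 0.733 gf 49.5 [-1.  -0.7  4.9]
lifted t7.8 [592.7 -66.7 169.4] open 0.731 gf 49.1 [-0.4  0.3 -0.7]
```

```bash
python3 - <<'E'
from h import *
place(62.5,20,off=3.5)
def snap(n,x=20):
    yaw=VY+PI; bot.move_ptp([*vis(x),150],[PI,0,yaw]); bot.dwell(.3); m=imaging.camera_model("wrist"); im=imaging.capture("wrist"); return m,im
m,im=snap("",-10)
import pickle; pickle.dump((m,im),open("Q.pkl","wb"))
s=4;x0,y0,w,h=220,210,200,150
c=cv2.resize(im[y0:y0+h,x0:x0+w],None,fx=s,fy=s,interpolation=cv2.INTER_CUBIC); a=VY+PI/2
for B in (box(vis(0),a,95,30,22,22),box(vis(82.5),a,12.5,30,52,52),box(vis(62.5),a,6,32,38,38)): draw(c,m,B,(0,0,255),s,(x0,y0))
cv2.imwrite("pics/p1.png",c)
E
```

```text
touch True
placed t12.0 [597.1 287.4  20.7] open 0.734 gf 49.6 [-0.3 -0.2  4.7]
released t12.6 [596.3 287.1  19.8] open 1.000 gf 0.0 [-0.6  0.2 -0.4]
```

View pics/p1.png

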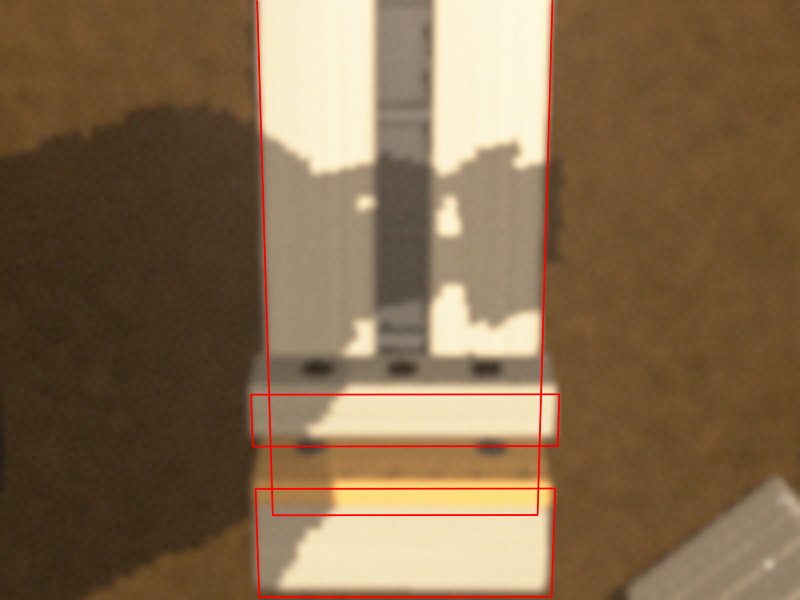

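p1 shows parallel 1 lying square across the bed, its top at rows 388–438, with a small gap to the facing edge at row 480. It is offset from prediction by the same camera bias as the jaw, so the placement is right. Next the second parallel.

```bash
python3 - <<'E'
from h import *
pick((610.3,-198.5),2.15,-2)
s=bot.get_state()
if s["opening"]>.6 and s["gripper_force"]>20: place(29.5,20)
E
```

```text
touch False
down t18.3 [ 610.4 -198.5   -2. ] open 1.003 gf 0.0 [0.3 0.9 0.6]
gripped t18.6 [ 610.9 -198.7   -1.2] open 0.730 gf 49.6 [-0.5 -0.3  3.2]
lifted t20.4 [ 610.  -198.4  169.4] open 0.731 gf 49.2 [ 0.8  0.2 -0.8]
touch True
placed t25.3 [568.2 293.   20.7] open 0.731 gf 49.7 [-1.3  0.7  4. ]
released t25.9 [567.4 292.7  19.9] open 0.998 gf 0.0 [-0.3 -0.1 -0. ]
```

```bash
cat >> h.py <<'E'
def snap(fn,Bs,x=-10,s=4,x0=220,y0=210,w=200,h=150):
    bot.move_ptp([*vis(x),150],[PI,0,VY+PI]); bot.dwell(.3); m=imaging.camera_model("wrist"); im=imaging.capture("wrist")
    c=cv2.resize(im[y0:y0+h,x0:x0+w],None,fx=s,fy=s,interpolation=cv2.INTER_CUBIC)
    for B in Bs: draw(c,m,B,(0,0,255),s,(x0,y0))
    cv2.imwrite(fn,c)
def vb(x,hx,hy,z): return box(vis(x),VY+PI/2,hx,hy,z,z)
E
python3 - <<'E'
from h import *
snap("pics/p2.png",[vb(0,95,30,22),vb(82.5,12.5,30,52),vb(62.5,6,32,38),vb(29.5,6,32,38)])
E
```

```text
(no output)
```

View pics/p2.png

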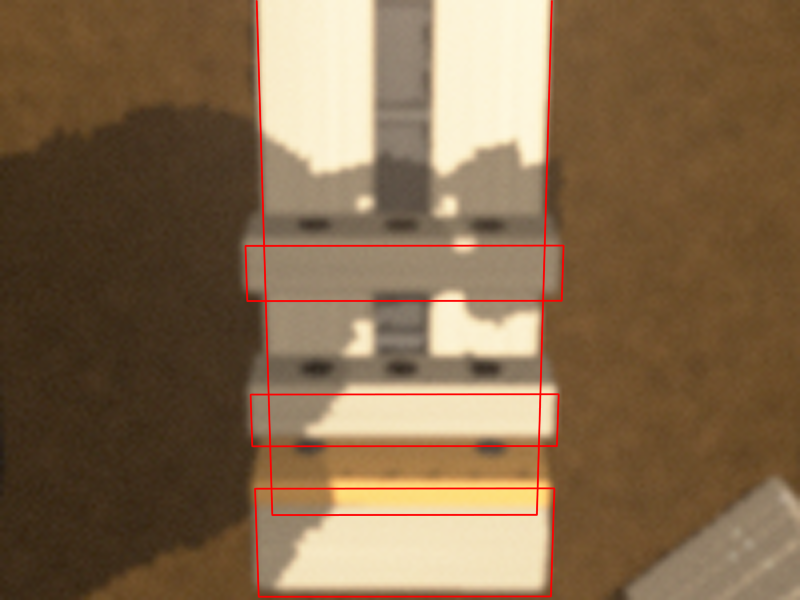

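p2 shows both parallels square across the bed, at rows 240–293 and 388–438 with the common bias, and spaced as planned. Now the block.

```bash
python3 - <<'E'
from h import *
pick((596.6,60.6),1.068,0)
s=bot.get_state()
if s["opening"]>.6 and s["gripper_force"]>20:
    place(44.5,38)
    snap("pics/p3.png",[vb(0,95,30,22),vb(82.5,12.5,30,52),vb(44.5,24,30,58)])
E
```

```text
touch False
down t30.6 [596.7  60.6  -0. ] open 0.995 gf 0.0 [ 0.3  0.6 -0.5]
gripped t30.9 [597.1  60.6   0.5] open 0.691 gf 49.7 [ 0.7 -0.2  2.5]
lifted t32.7 [596.3  60.6 169.4] open 0.689 gf 49.2 [-0.3 -0.4 -2.4]
touch True
placed t36.1 [582.9 290.1  38.5] open 0.689 gf 49.9 [-1.5 -0.2  5.3]
released t36.7 [581.9 289.8  37.4] open 1.000 gf 0.0 [-0.5 -0.3  0. ]
```

View pics/p3.png

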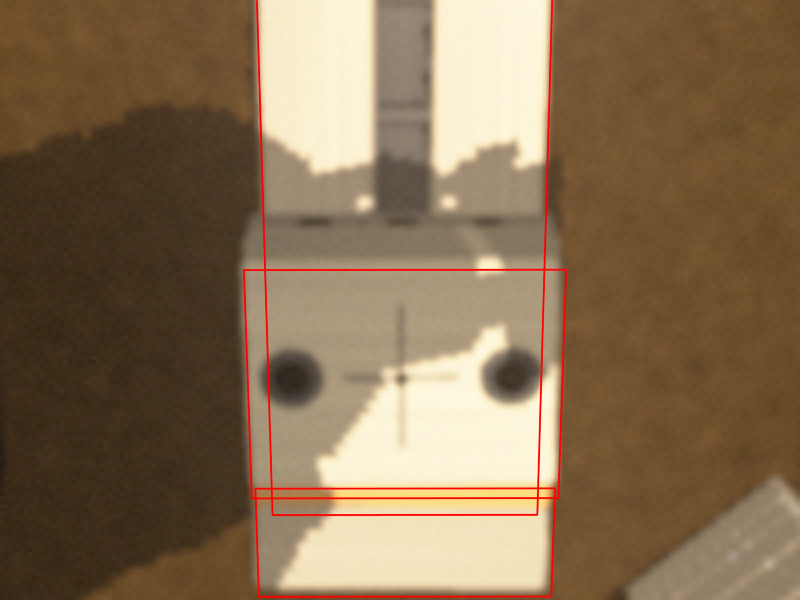

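p3 shows the block sitting square on both parallels, its cross at (401,378) over the slot line and its front edge about at the facing with a small gap. Next the packer: I'll check its pose from close by.

```bash
python3 - <<'E'
from h import *
yaw=.91+PI/2
bot.grip(1.0); p=np.array([503.6,-344.5])-40*tx(yaw)
bot.move_ptp([*p,170],[PI,0,yaw]); bot.dwell(.3); m=imaging.camera_model("wrist"); im=imaging.capture("wrist")
c=w2pix(m,[[503.6,-344.5,32]])[0].astype(int); x0,y0=max(c[0]-80,0),max(c[1]-60,0); print(c,m["position"])
o=cv2.resize(im[y0:y0+120,x0:x0+160],None,fx=4,fy=4,interpolation=cv2.INTER_CUBIC)
draw(o,m,box((503.6,-344.5),.91,9,32,0,32),(0,0,255),4,(x0,y0))
cv2.imwrite("pics/k1.png",o); st()
E
```

```text
[319 176] [ 482.5 -327.8  312. ]
 t41.4 [ 535.4 -368.7  170. ] open 0.999 gf 0.0 [0.1 0.2 0.1]
```

View pics/k1.png

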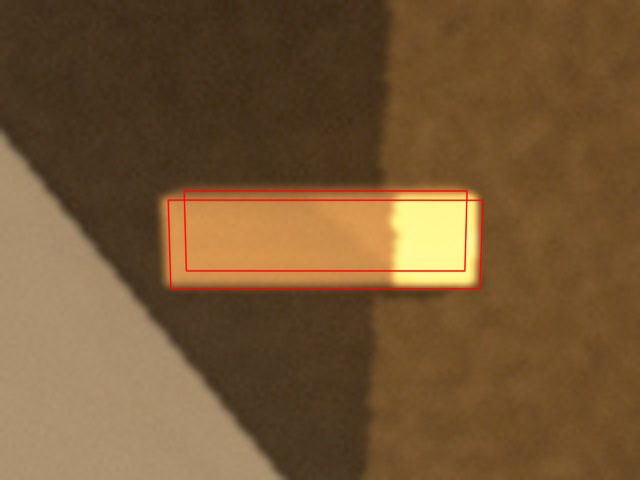

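k1 shows the packer at (322,240), matching the outline within the usual small bias. I'll pick it and carry it behind the drill.

```bash
python3 - <<'E'
from h import *
pick((503.6,-344.5),.91,4,zt=190)
s=bot.get_state()
if s["opening"]>.6 and s["gripper_force"]>20:
    place(8,26,via=(610,0),zt=190)
    snap("pics/p4.png",[vb(0,95,30,22),vb(82.5,12.5,30,52),vb(44.5,24,30,58),vb(8,9,32,54)],x=-40,s=3,x0=187,y0=140,h=200,w=266)
E
```

```text
touch False
down t43.6 [ 503.6 -344.6    4. ] open 1.003 gf 0.0 [-0.5 -0.4  0.3]
gripped t44.0 [ 504.  -344.9    4.6] open 0.740 gf 50.2 [-0.8  0.2  2.4]
lifted t45.9 [ 503.4 -344.3  189.5] open 0.741 gf 50.0 [-0.  -0.2 -0.1]
touch True
placed t51.6 [547.  297.   26.5] open 0.737 gf 50.4 [-0.6 -0.1  4.8]
released t52.1 [546.4 296.8  25.8] open 1.001 gf 0.0 [ 0.7 -0.1  0.2]
```

View pics/p4.png

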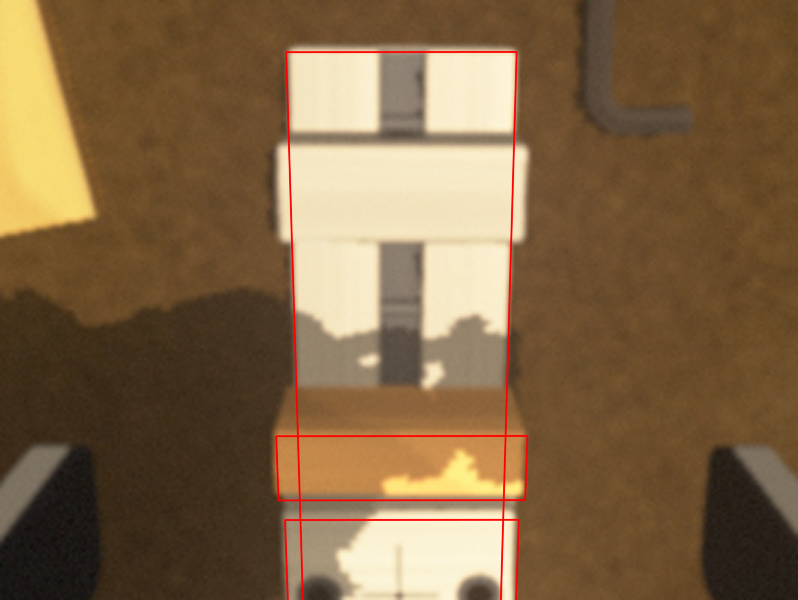

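p4 shows the packer standing square at (400,465), between the block below it and the sliding jaw at (402,195). Now the jaw push with closed fingers.

```bash
python3 - <<'E'
from h import *
yaw=VY+PI; r=[PI,0,yaw]
loc=lambda: print("local x %.1f"%((bot.get_state()["tcp_pos"][:2]-VISE)@[np.cos(VY),np.sin(VY)]))
bot.grip(0.0,40); bot.movel([*vis(-104),110],r); bot.movel([*vis(-104),32],max_speed=100); st("behind")
print(bot.movel([*vis(-40),32],max_speed=40,threshold=25)); loc(); st()
print(bot.movel([*vis(-22),32],max_speed=10,threshold=18)); loc(); st("pushed")
bot.dwell(.3); st()
E
```

```text
behind t56.4 [437.9 318.5  32.5] open 0.000 gf 0.0 [0.1 0.7 1.4]
False
local x -40.0
 t58.2 [500.1 305.9  31.8] open 0.001 gf 1.3 [-3.1 -1.  -0.1]
True
local x -33.0
pushed t59.3 [506.9 304.1  31.3] open -0.003 gf 0.0 [-0.3  0.   0.8]
 t59.6 [504.8 303.4  30.3] open 0.001 gf 0.0 [-0.5 -0.1 -0.3]
```

```bash
python3 - <<'E'
from h import *
loc=lambda: print("local x %.1f"%((bot.get_state()["tcp_pos"][:2]-VISE)@[np.cos(VY),np.sin(VY)]))
loc(); print(bot.movel([*vis(-22),31],max_speed=8,threshold=22)); loc(); st()
bot.movel([*vis(-60),31],max_speed=80); bot.movel([*vis(-60),150],max_speed=150); bot.grip(1.0)
snap("pics/p5.png",[],x=-30,s=3,x0=187,y0=140,h=200,w=266); st()
E
```

```text
local x -34.9
True
local x -33.3
 t60.7 [506.3 302.9  29.9] open -0.003 gf 0.0 [ 1.2  0.6 -0.3]
 t63.5 [509.5 304.4 150. ] open 1.001 gf 0.0 [ 0.4 -0.1 -0.6]
```

View pics/p5.png

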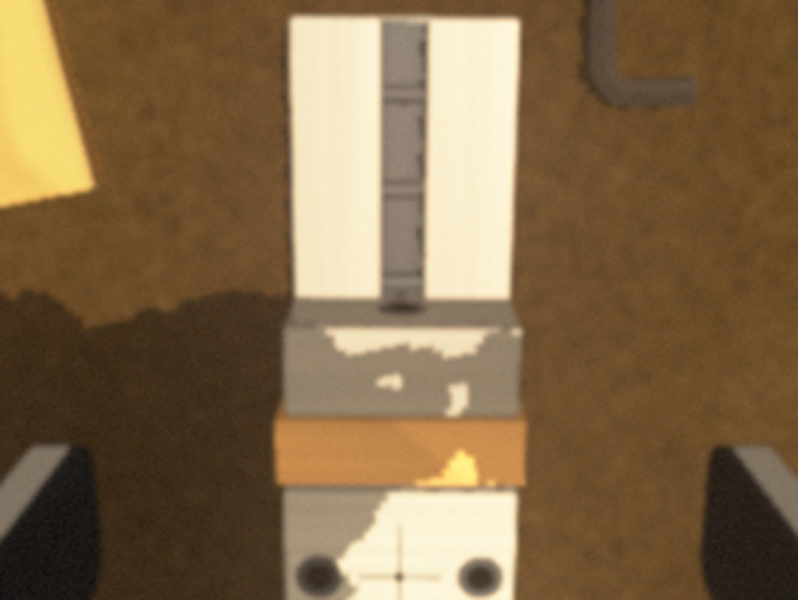

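p5 shows jaw, packer and block in line with no visible gaps, with boundaries at rows 416 and 488. One last look at the fixed-jaw side, from above and obliquely.

```bash
python3 - <<'E'
from h import *
bot.move_ptp([*vis(0),140],[PI,0,VY+PI]); bot.dwell(.3); w=imaging.capture("wrist")
bot.move_ptp([610,-60,200],[PI,0,VY+PI]); bot.dwell(.2); t=imaging.capture("top"); s=imaging.capture("scene")
T=np.zeros((600,800,3),np.uint8); R=lambda a,f:cv2.resize(a,None,fx=f,fy=f,interpolation=cv2.INTER_CUBIC)
T[:,:400]=R(w[200:350,270:370],4); T[:300,400:]=R(t[235:295,145:225],5); T[300:,400:]=R(s[240:300,125:205],5)
cv2.imwrite("pics/f.png",T)
E
```

```text
(no output)
```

View pics/f.png

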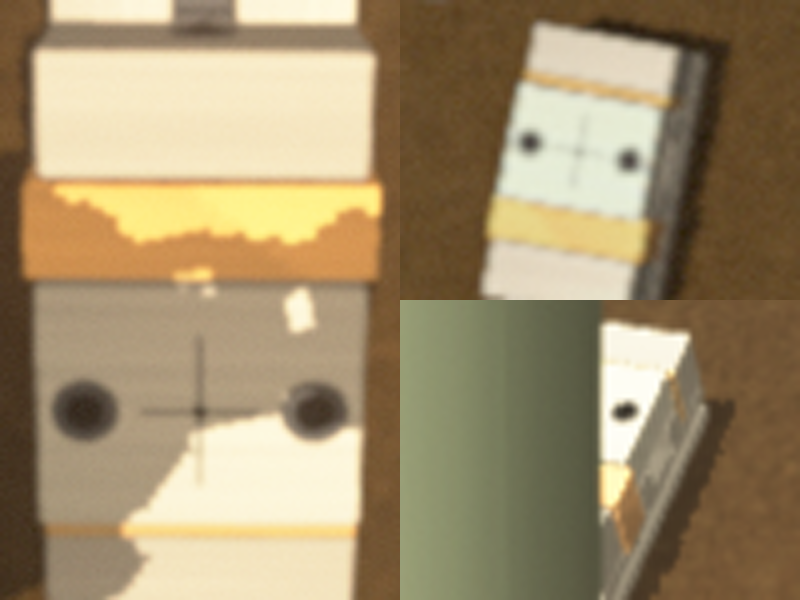

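The final tile shows block, packer and both jaws in one tight, square stack. The facing is only a thin strip at row 530 against the block, and the cross at (200,412) is centred. Handing in.

```bash
python3 -c "
from bench import bot
print(bot.sign_off())"
```

```text
the job is handed in; nothing more can be done
None
```

I set the block up in the vise on both parallels, stood the pine packer between it and the sliding jaw, and pushed the jaw up until everything was snug. The job was handed in after about 65 of the 118 s; the last pictures showed the stack tight, square and centred, and no result came back at hand-in.

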